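# Spring the lid of a core box with its two catches and swing it open

### The arm

A 7-joint arm with a two-finger parallel gripper is mounted at the origin on the work surface; the furniture and walls round the work are solid. World frame = base frame: x ahead of the robot, y to its left, z up, the work surface at z = 0. Lengths are in m, angles in rad, forces in N, time in s.
With the tool pointing down it reaches from about 0.4 to 0.85 m from the base axis. Payload 10.4 kg.
Tool frame: the origin (TCP) lies midway between the tips of the shut fingers; the grasp point (between the pads) lies 19 mm behind it; x points along the fingers, y is the direction in which the jaws open and shut, and the axes are right-handed (so a half turn about x gives the same grasp; the last joint's range is limited). The gripper opens to 87 mm and grips with 3 to 60 N. Pads are 19 mm wide; open, the fingers measure 117 mm over their backs; the gripper's body (75 mm by 190 mm) begins 51 mm behind the grasp point.
Start: joints at [-1.319, 0.332, -0.065, 1.46, 0.022, 1.35, -0.088], TCP at [0.17, 0.602, 0.223] pointing down, gripper open.
Joint ranges: [-2.6, 2.6], [-0.5, 2.12], [-1.47, 1.34], [0.16, 2.42], [-1.27, 4.41], [0.06, 2.06], [-2.6, 2.6]. Speed limits (rad/s): [2.22, 2.22, 2.79, 2.79, 3.14, 3.14, 3.14].

### API

Orientations are given as a unit quaternion [x, y, z, w].
In Python, from bench import * gives the robot as it stands.
- The arm moves only by the shell command python3 -m inch 'ROWS' [FORCE]. ROWS is JSON, a list that holds one entry, the list of rows, each a list of 7 numbers: the shift along the world's x, y, z each as a share of 120 mm, from -1 to 1, then the turn, a rotation vector about the world's x, y, z each as a share of 2 pi rad, from -1 to 1, then the closure, from 0 (fully open) to 1 (shut). A call has 1 to 10 rows; each row is the pose to reach, as a shift and turn from the pose commanded when the call began, turning the shorter way round; what a row does not reach only later rows make up. A row lasts 1/10 s, in which the tool goes at most 50 mm and 8.59 degrees, less where a joint would pass 70% of its speed; a pose out of reach is approached as far as the arm can. A call with a number of a shift or a turn outside -1 to 1 is refused whole. A call with a gripper value outside its range is refused whole. The fingers move at their own pace and stop on an object; FORCE is the grip in N (left out, the last holds). Time passes only in rows, so rows that repeat a pose let the fingers close. It gives the time, the measured TCP pose, the force and the opening at its end, in the units of the state.
- read_state(): the state, without advancing time (a new reading comes with each control period).
- camera(name): name is "scene" or "top"; returns the picture (480x640x3 uint8, red, green, blue); there is no depth.
- get_calibration(name): a dict with "fx", "fy", "cx", "cy" (pixels), "xyz" and "attitude" of the camera in the world. Camera axes: x right, y up, looking along -z (the intrinsics and any distortion apply to the point x, -y, -z); pixel columns grow to the right and rows downward; lengths in m; the calibration is good to about 2 mm. A picture is of the moment at which its call begins. get_calibration takes no time and is no camera call.
- close_job(): hands the job in, once; it reports no verdict.
The state is a dict: "time": time; "joint_positions": joint angles; "joint_vel": joint speeds; "joint_torque": joint torques, N m; "ee_pos": TCP position; "eef_rot": TCP orientation; "ft_force": force on the tool from outside, world axes, zero at the start; "torque": the same for the moment, N m; "width": finger opening in m.
Only numpy, scipy, OpenCV 4.12 (cv2) and the standard library are available. Lean on these libraries where they do the work, as an engineer would, in place of code of your own. Each camera call takes 0.05 s, during which the arm holds its last target.

### The job

Open the closed core box so that the two cores inside can be got at. Push the thumb bars of both front catches down at the same time, one fingertip on each, and keep both down while the lid lifts by itself, until it has come clear of the hooks; then let the catches spring back, and when the lid has risen half open push its front edge back with the fingers until it falls right back against its stop. Pick nothing up: leave the cores lying in the box and the mug, scraper, bottle and wing bolt where they are.

Things in the scene. Friction and masses are not known exactly. Their poses are not given: they have to be found in the camera images.
- core_box: Closed two-part grey metal core box, 100 deep x 170 wide, on a dark steel base plate 180 x 190 x 10 mm fixed to the table. Origin: middle of the plate's underside at table height; x points to the hinge side (back), -x to the catches (front), y to its left, z up. The lower half's top face is 50 mm up; the closed lid is 35 mm thick. Overall x from -115 to +85 mm.
- lid (a joint): Lid hinge, rad: 0 shut, grows as it opens, stop at 1.83 (past upright). Each hook alone keeps it shut. With both off, damped spring arms lift it slowly: clear of the hooks at 0.2 after 1.3 s, then 0.11 rad/s to rest at 0.95. Let go under 0.12, the hooks catch its second tooth: press again. From 0.95 it takes 1 to 4 N at its edge; left before 1.2 it sinks back, past 1.4 it falls open to the stop.
- lid_edge (a point): Middle of the lid's lower front edge; moves with the lid, 106 mm from the hinge axis. Shut, it is 50 mm above the table; at rest half open, 136 mm, and it is then the part of the lid nearest the robot: push it from the front, backwards and upwards along its circle. The front face is bare in the middle; at y = 28 mm to either side it has teeth 14 mm wide that stand out 8 mm.
- hinge (a point): Middle of the lid's hinge axis, 50 mm above the table, along y of core_box at its x = 56 mm. The opened lid stands about 0.16 m above the table. A stop rail 45 mm high lies behind the hinge.
- catch_l (a joint): Left (+y) front catch: a sprung bell crank with a thumb bar in front and an upright hook. 0 at rest (hooked), grows as the bar is pressed, dead stop at 0.25 rad (bar 9 mm lower). About 1 N on the bar starts it, 3 N holds it fully down; past 0.16 the hook is clear of the lid. Springs back when let go.
- catch_r (a joint): Right (-y) front catch, the same as the left; 56 mm from it, centre to centre.
- catch_l_bar (a point): Middle of the top of the left thumb bar, 63 mm above the table at rest: a level round bar, 18 mm thick, 26 mm long along y of core_box, at x = -106, y = +28 mm of core_box. Moves with the bar. Its upright hook, 13 mm wide and 84 mm above the table, begins 29 mm behind this point and tips 8 mm towards it when pressed.
- catch_r_bar (a point): Middle of the top of the right thumb bar, at x = -106, y = -28 mm of core_box; otherwise as the left. The gap between the two bars is 30 mm.
- core_front: Loose sand core, a rod 28 mm thick and 78 long, lying along y in the front cavity of the box, half above the lower half's face; hidden till the lid opens. Origin: centre of its right (-y) end face. Fragile: not to be moved.
- core_back: The same core in the back cavity, 44 mm behind the front one.
- enamel_mug: Loose white enamel mug, 84 mm across, 81 high, handle on its side; origin in the middle of its foot. Bystander behind and to the left of the box.
- scraper: Loose putty scraper with a wooden handle, 54 x 188 x 24 mm, lying before the box; origin in its middle at table height. Bystander.
- glue_bottle: Loose brown bottle with a black cap, 33 x 50 x 126 mm, standing to the right and nearer the robot; origin in the middle of its foot. Bystander.
- wing_bolt: Loose steel wing bolt, 47 x 69 x 18 mm, lying near the right edge of the table; origin in its middle at table height. Bystander.

How it is judged:
By the outcome, as a careful person would: the job done as asked, in the order asked, and still so for the second after the job is handed in, with the robot touching nothing.
It also fails if it takes over 42 s, if anything falls off the work surface, if the arm or the gripper's body presses on something with over 40 N, if the wrist force passes 120 N, or if a joint passes its speed limit or range.

## Working session

There is one attempt and no reset: what is moved stays moved. The work goes in short steps, Python scripts to look and compute and a shell command to move; the robot and the scene stay as the last step left them, time stands still between calls to the robot, and variables do not carry over. Pictures are saved under pics/ and viewed, and the job is handed in when it is done.

```bash
mkdir -p pics; ls; python3 - <<'E'
from bench import *
import cv2
for n in ("scene","top"):
    cv2.imwrite(f"pics/{n}0.png",camera(n)[:,:,::-1]); print(n,get_calibration(n))
s=read_state()
for k in s: print(k,s[k])
E
```

```text
pics
scene {'fx': 437.27908660680623, 'fy': 437.27908660680623, 'cx': 323.26042642961835, 'cy': 232.27145428357957, 'xyz': array([-0.08231303, -0.43023654,  0.61228277]), 'attitude': array([ 0.3667085 , -0.21719173, -0.44712448,  0.78640468])}
top {'fx': 566.3043110034571, 'fy': 566.3043110034571, 'cx': 323.4542353441454, 'cy': 235.69502449684018, 'xyz': array([ 0.32225881, -0.09731086,  1.06564796]), 'attitude': array([-0.05985882,  0.05627064,  0.70565446, -0.70377718])}
time 0.1
joint_positions [-1.31860719  0.33279495 -0.06474011  1.46084725  0.02159971  1.34990684
 -0.08851255]
joint_vel [ 0.00045812 -0.00239048 -0.00110376 -0.00094511 -0.00112039 -0.00050045
 -0.001085  ]
joint_torque [ 1.47636474e-03 -6.24550653e+01  2.48011487e-02 -3.90715671e+01
 -6.13726722e-02  3.66670545e-02  6.53935581e-05]
ee_pos [0.16947628 0.60122438 0.22184699]
eef_rot [ 0.09638832  0.70049078 -0.09727513  0.70039953]
ft_force [0.94055112 0.68885591 0.46516173]
torque [ 0.01838757  0.00023554 -0.01635788]
width 0.08718192869550613
```

View pics/scene0.png

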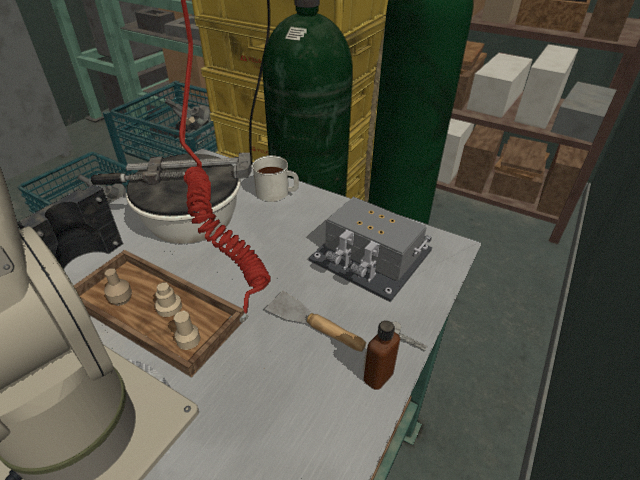

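View pics/top0.png

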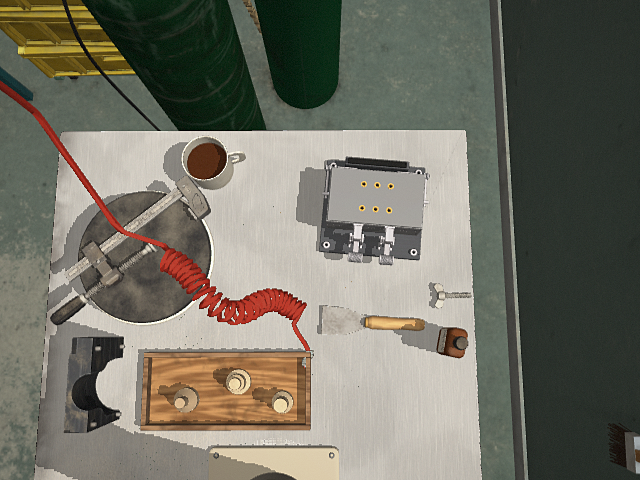

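```bash
cat > h.py <<'E'
import numpy as np, cv2
from scipy.spatial.transform import Rotation as R
from bench import *
def ray(n,u,v):
    c=get_calibration(n); d=np.array([(u-c['cx'])/c['fx'],-(v-c['cy'])/c['fy'],-1.])
    return c['xyz'],R.from_quat(c['attitude']).apply(d)
def atz(n,u,v,z):
    o,d=ray(n,u,v); return o+d*(z-o[2])/d[2]
def proj(n,p):
    c=get_calibration(n); q=R.from_quat(c['attitude']).inv().apply(np.array(p)-c['xyz'])
    return np.stack([c['cx']-c['fx']*q[...,0]/q[...,2], c['cy']+c['fy']*q[...,1]/q[...,2]],-1)
E
python3 - <<'E'
import cv2
a=cv2.imread("pics/top0.png")[150:270,305:445]; cv2.imwrite("pics/topc.png",cv2.resize(a,None,fx=5,fy=5,interpolation=cv2.INTER_CUBIC))
a=cv2.imread("pics/scene0.png")[190:300,300:440]; cv2.imwrite("pics/scenec.png",cv2.resize(a,None,fx=5,fy=5,interpolation=cv2.INTER_CUBIC))
E
```

```text
(no output)
```

View pics/topc.png

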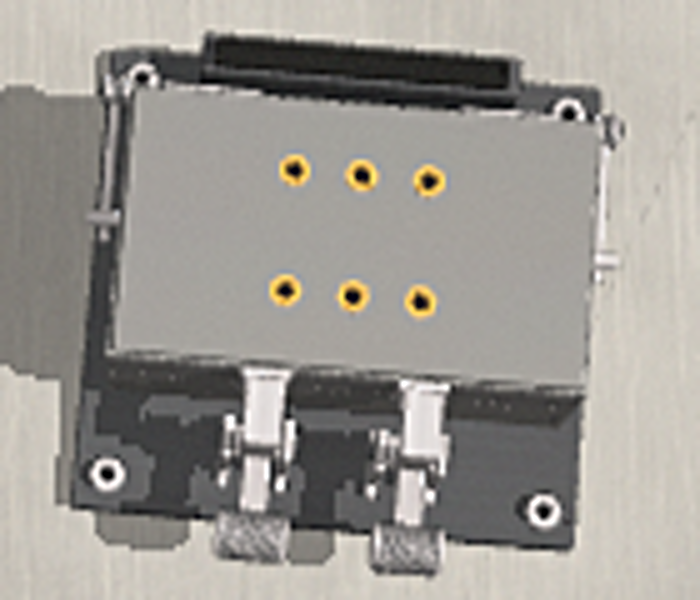

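View pics/scenec.png

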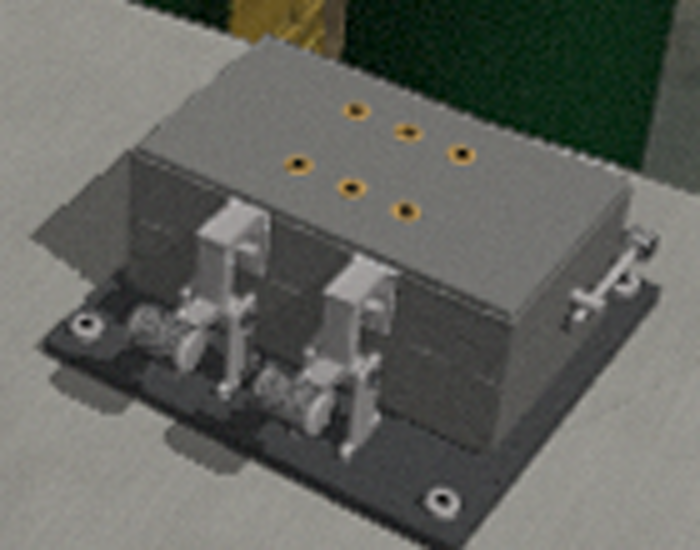

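```bash
python3 - <<'E'
from h import *
from scipy.optimize import least_squares
f=lambda x,y:(x/5+304.6,y/5+149.6)
L=[((135,83),(.05,.085)),((607,122),(.05,-.085)),((110,353),(-.05,.085)),((583,390),(-.05,-.085))]
P=[(70,505),(573,548),(600,92),(103,52)]
B=[(252,538),(406,551)]
g=lambda x,y:(x/5+299.6,y/5+189.6)
S=[((130,150),(-.05,.085)),((268,38),(.05,.085)),((512,315),(-.05,-.085)),((630,185),(.05,-.085))]
def T(p,l): 
    c,s=np.cos(p[2]),np.sin(p[2]); return np.array([p[0]+c*l[0]-s*l[1],p[1]+s*l[0]+c*l[1]])
for name,n,pts,fn in(("top","top",L,f),("scene","scene",S,g)):
    W=[atz(n,*fn(*a),.085)[:2] for a,_ in pts]
    r=least_squares(lambda p:np.concatenate([T(p,l)-w for w,(_,l) in zip(W,pts)]),[.6,-.1,0]);print(name,r.x,np.round(r.fun*1e3,1))
    p=r.x
    if n=="top":
        pt=p
for a in P: 
    w=atz("top",*f(*a),.01)[:2]-pt[:2]; c,s=np.cos(pt[2]),np.sin(pt[2]); print("plate local",c*w[0]+s*w[1],-s*w[0]+c*w[1])
for a in B:
    w0=atz("top",*f(*a),.06)[:2];w=w0-pt[:2];print("bar",w0,c*w[0]+s*w[1],-s*w[0]+c*w[1])
for a in [(165,335),(290,395)]:
    w0=atz("scene",*g(*a),.056)[:2];w=w0-pt[:2];print("bar sc",w0,c*w[0]+s*w[1],-s*w[0]+c*w[1])
E
```

```text
top [ 0.55468582 -0.18643394 -0.09103754] [ 1.1  1.   0.7  0.3 -0.   0.9 -1.7 -2.2]
scene [ 0.54980109 -0.18590211 -0.08824156] [-0.8  0.8  2.4  3.  -3.8 -2.6  2.1 -1.2]
plate local -0.09472342453951092 0.09528123696287744
plate local -0.09433894682392613 -0.09409011598612375
plate local 0.08314081926372228 -0.09362735189122133
plate local 0.08238015593477457 0.09849461915943146
bar [ 0.44996073 -0.14870485] -0.1077214402656461 0.0280521068864067
bar [ 0.44512259 -0.2036584 ] -0.10754361580037967 -0.027113723952569155
bar sc [ 0.45002688 -0.14715265] -0.10779667426021662 0.029603892165354855
bar sc [ 0.44564773 -0.20182876] -0.1071869866016433 -0.025243922740249784
```

```bash
python3 - <<'E'
from h import *
def tri(a,b):
    o1,d1=ray("top",*a);o2,d2=ray("scene",*b)
    A=np.stack([d1,-d2],1);t=np.linalg.lstsq(A,o2-o1,rcond=None)[0];p,q=o1+t[0]*d1,o2+t[1]*d2
    return (p+q)/2,np.linalg.norm(p-q)
print("coil start",tri((165,250),(196,172)))
# hose line: top points at (36,112),(120,215) intersect scene hose line
print("kink top(36,112)",[ (v,tri((36,112),(186,v))) for v in (20,60,100,140)])
print("(120,222)",[ (v,tri((115,215),(188,v))) for v in (100,130,150,160)])
print("clamp end",tri((192,182),(245,160)))
print("bottle cap",tri((459,343),(387,327)))
print("hose end",tri((303,312),(245,312)))
s=read_state();r=R.from_quat(s['eef_rot']);print(r.as_matrix().round(3))
y=-.090;c,sn=np.cos(y),np.sin(y)
for tgt in ( np.array([[0,-sn,c],[0,c,sn],[-1,0,0]]), np.array([[0,sn,-c],[0,-c,-sn],[-1,0,0]])):
    print(np.linalg.det(tgt),(R.from_matrix(tgt)*r.inv()).as_rotvec()/(2*np.pi))
E
```

```text
coil start (array([0.45124538, 0.17223297, 0.13639438]), np.float64(0.0056690061098658385))
kink top(36,112) [(20, (array([0.5948824 , 0.27580738, 0.37970851]), np.float64(0.007569796262312576))), (60, (array([0.63180255, 0.33115365, 0.28183938]), np.float64(0.014404078188042783))), (100, (array([0.67894344, 0.40187087, 0.15664583]), np.float64(0.023159305830004265))), (140, (array([ 0.74115587,  0.495283  , -0.00897565]), np.float64(0.03477097205339775)))]
(120,222) [(100, (array([0.48752458, 0.20424937, 0.26856534]), np.float64(0.005639556994206525))), (130, (array([0.5022036 , 0.23493997, 0.19135703]), np.float64(0.0022429088909849296))), (150, (array([0.51341376, 0.25838865, 0.13234507]), np.float64(0.0003540346527278898))), (160, (array([0.51952251, 0.27117044, 0.1001698 ]), np.float64(0.0017703202120797055)))]
clamp end (array([0.57068099, 0.13914075, 0.11577101]), np.float64(0.012281886111128574))
bottle cap (array([ 0.30081643, -0.31558051,  0.12009997]), np.float64(0.0025833240939148886))
hose end (array([ 0.3424483 , -0.03685976, -0.05521805]), np.float64(0.040386390050969945))
[[-0.     0.271  0.962]
 [-0.001  0.962 -0.271]
 [-1.    -0.001  0.   ]]
1.0 [ 1.98760178e-04 -2.95389789e-05  2.94030506e-02]
1.0 [-4.37957660e-05 -2.94690424e-04 -4.70596857e-01]
```

```bash
python3 -m inch '[[[0,-0.4,0.2,0,0,0.0147,0.53],[0,-0.8,0.3,0,0,0.0294,0.53],[0,-1,0.4,0,0,0.0294,0.53]]]' 10; python3 -m inch '[[[0.25,-0.4,0,0,0,0,0.53],[0.5,-0.8,0,0,0,0,0.53],[0.7,-1,0,0,0,0,0.53]]]'
```

```text
time: 0.4
ee_pos: [0.17, 0.4788, 0.2707]
eef_rot: [0.031, 0.706, -0.031, 0.706]
ft_force: [0.5, 0.3, -0.4]
width: 0.0707
time: 0.7
ee_pos: [0.2539, 0.3594, 0.2706]
eef_rot: [0.032, 0.706, -0.031, 0.706]
ft_force: [1.2, 0.7, 0.3]
width: 0.0474
```

```bash
python3 -m inch '[[[0.25,-0.35,0,0,0,0,0.53],[0.5,-0.7,0,0,0,0,0.53],[0.7,-1,0,0,0,0,0.53]]]'; python3 -m inch '[[[0.12,-0.35,0,0,0,0,0.53],[0.25,-0.7,0,0,0,0,0.53],[0.35,-1,0,0,0,0,0.53]]]';python3 -m inch '[[[0.1,-0.35,0,0,0,0,0.53],[0.2,-0.7,0,0,0,0,0.53],[0.25,-1,0,0,0,0,0.53]]]';python3 -m inch '[[[0.1,-0.35,0,0,0,0,0.53],[0.2,-0.7,0,0,0,0,0.53],[0.25,-1,0,0,0,0,0.53]]]'; python3 -c "
from h import *
s=read_state();print(R.from_quat(s['eef_rot']).as_matrix().round(4),s['ee_pos'],s['width'])"
```

```text
time: 1.0
ee_pos: [0.3385, 0.2393, 0.2704]
eef_rot: [0.032, 0.706, -0.032, 0.706]
ft_force: [1.0, 0.7, 0.5]
width: 0.0412
time: 1.3
ee_pos: [0.38, 0.1191, 0.2704]
eef_rot: [0.032, 0.706, -0.032, 0.706]
ft_force: [0.9, 0.8, 0.0]
width: 0.0412
time: 1.6
ee_pos: [0.4098, -0.0008, 0.2704]
eef_rot: [0.032, 0.706, -0.032, 0.706]
ft_force: [0.5, -0.2, 0.8]
width: 0.0408
time: 1.9
ee_pos: [0.4397, -0.1208, 0.2706]
eef_rot: [0.032, 0.706, -0.032, 0.707]
ft_force: [0.2, -0.2, 0.4]
width: 0.0407
[[ 4.000e-04  9.080e-02  9.959e-01]
 [-0.000e+00  9.959e-01 -9.080e-02]
 [-1.000e+00  0.000e+00  4.000e-04]] [ 0.43965389 -0.12075292  0.27057858] 0.04070238859443886
```

```bash
python3 -m inch '[[[0.03,-0.25,-0.2,0,0,0,0.53],[0.06,-0.46,-0.4,0,0,0,0.53],[0.06,-0.46,-0.8,0,0,0,0.53],[0.06,-0.46,-1,0,0,0,0.53],[0.06,-0.46,-1,0,0,0,0.53]]]'; python3 -m inch '[[[0,0,-0.3,0,0,0,0.53],[0,0,-0.52,0,0,0,0.53],[0,0,-0.52,0,0,0,0.53]]]'; python3 - <<'E'
from h import *
a=camera("scene"); b=camera("top")
A=cv2.resize(a[150:300,290:450],None,fx=5,fy=4*1.25,interpolation=cv2.INTER_CUBIC)[:, :, ::-1]
cv2.imwrite("pics/s1.png",cv2.resize(A,(640,600)))
cv2.imwrite("pics/t1.png",b[:,:,::-1])
s=read_state();print(s['ee_pos'],s['ft_force'])
E
```

```text
time: 2.4
ee_pos: [0.4444, -0.1733, 0.1478]
eef_rot: [0.032, 0.708, -0.032, 0.704]
ft_force: [-0.9, -0.4, 0.2]
width: 0.0407
time: 2.7
ee_pos: [0.4456, -0.1731, 0.087]
eef_rot: [0.032, 0.708, -0.032, 0.705]
ft_force: [0.6, -0.8, 0.3]
width: 0.0407
[ 0.44738156 -0.17390742  0.08966278] [-0.28173591 -0.82563862 -0.23249376]
```

View pics/s1.png

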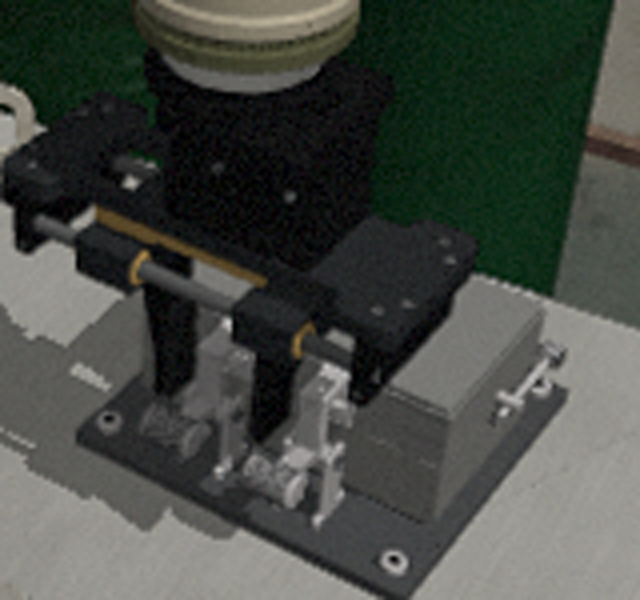

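View pics/t1.png

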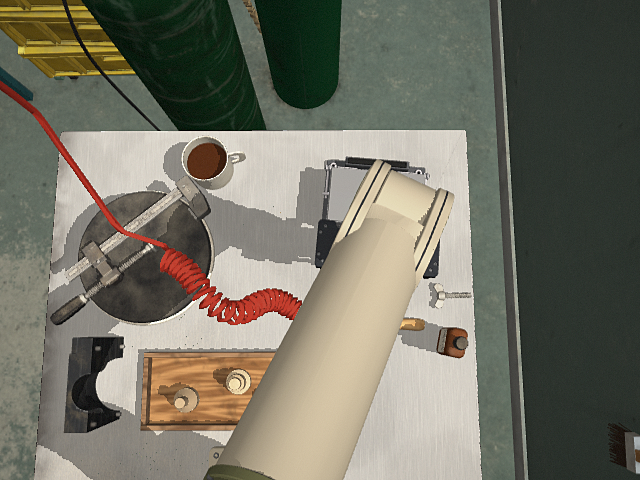

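```bash
python3 - <<'E'
from h import *
s=read_state();p=s['ee_pos'];print(p,s['ft_force'],s['time'])
ax=R.from_quat(s['eef_rot']).as_matrix()[:,1]
for q in (p+ax*.028,p-ax*.028): 
  for qq in (q,np.array([*q[:2],.063])):
    u=proj("scene",qq);print(((u-[290,150])*[4,4]).round(1))
E
```

```text
[ 0.44738156 -0.17390742  0.08966278] [-0.28173591 -0.82563862 -0.23249376] 2.8
[170.1 371.4]
[168.6 414.6]
[274.4 420.7]
[270.5 464.3]
```

```bash
python3 -m inch '[[[0,-0.02,-0.1,0,0,0,0.53],[0,-0.02,-0.19,0,0,0,0.53],[0,-0.02,-0.19,0,0,0,0.53]]]';python3 -m inch '[[[0,0,-0.04,0,0,0,0.53],[0,0,-0.06,0,0,0,0.53],[0,0,-0.06,0,0,0,0.53]]]'
```

```text
time: 3.1
ee_pos: [0.4469, -0.1758, 0.0656]
eef_rot: [0.032, 0.706, -0.032, 0.706]
ft_force: [-0.7, 0.5, -0.1]
width: 0.0407
time: 3.4
ee_pos: [0.4465, -0.1761, 0.0582]
eef_rot: [0.032, 0.707, -0.032, 0.706]
ft_force: [-3.4, 0.3, 4.8]
width: 0.0411
```

```bash
python3 -m inch '[[[0,0,-0.02,0,0,0,0.53],[0,0,-0.04,0,0,0,0.53],[0,0,-0.04,0,0,0,0.53]]]';python3 - <<'E'
from h import *
s=read_state();print(s['ee_pos'],s['ft_force'],s['torque'])
a=camera("scene")
cv2.imwrite("pics/s2.png",cv2.resize(a[150:300,290:450],None,fx=4,fy=4,interpolation=cv2.INTER_CUBIC)[:, :, ::-1])
E
```

```text
time: 3.7
ee_pos: [0.4465, -0.1762, 0.0539]
eef_rot: [0.032, 0.707, -0.032, 0.706]
ft_force: [-5.8, 1.4, 12.1]
width: 0.0409
[ 0.44652801 -0.17618123  0.05385279] [-5.78476983  1.44836855 12.07366438] [ 0.26909745  1.58067997 -0.02453079]
```

View pics/s2.png

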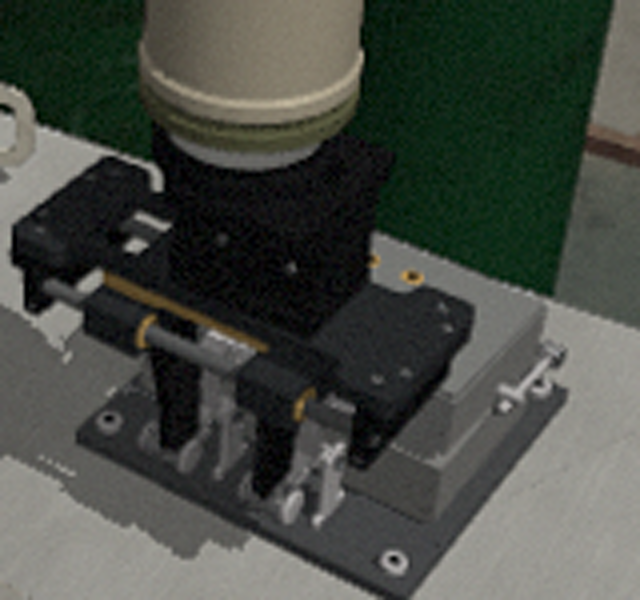

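```bash
python3 -m inch '[[[0,0,0,0,0,0,0.53],[0,0,0,0,0,0,0.53],[0,0,0,0,0,0,0.53],[0,0,0,0,0,0,0.53],[0,0,0,0,0,0,0.53],[0,0,0,0,0,0,0.53],[0,0,0,0,0,0,0.53],[0,0,0,0,0,0,0.53],[0,0,0,0,0,0,0.53],[0,0,0,0,0,0,0.53]]]';python3 -m inch '[[[0,0,0,0,0,0,0.53],[0,0,0,0,0,0,0.53],[0,0,0,0,0,0,0.53],[0,0,0,0,0,0,0.53],[0,0,0,0,0,0,0.53],[0,0,0,0,0,0,0.53],[0,0,0,0,0,0,0.53],[0,0,0,0,0,0,0.53],[0,0,0,0,0,0,0.53],[0,0,0,0,0,0,0.53]]]';python3 - <<'E'
from h import *
a=camera("scene")
cv2.imwrite("pics/s3.png",cv2.resize(a[150:300,290:450],None,fx=4,fy=4,interpolation=cv2.INTER_CUBIC)[:, :, ::-1])
E
```

```text
time: 4.75
ee_pos: [0.4465, -0.1762, 0.0539]
eef_rot: [0.032, 0.707, -0.032, 0.706]
ft_force: [-6.6, 1.3, 11.4]
width: 0.0409
time: 5.75
ee_pos: [0.4465, -0.1761, 0.0539]
eef_rot: [0.032, 0.707, -0.032, 0.706]
ft_force: [-6.7, 0.5, 11.9]
width: 0.0407
```

View pics/s3.png

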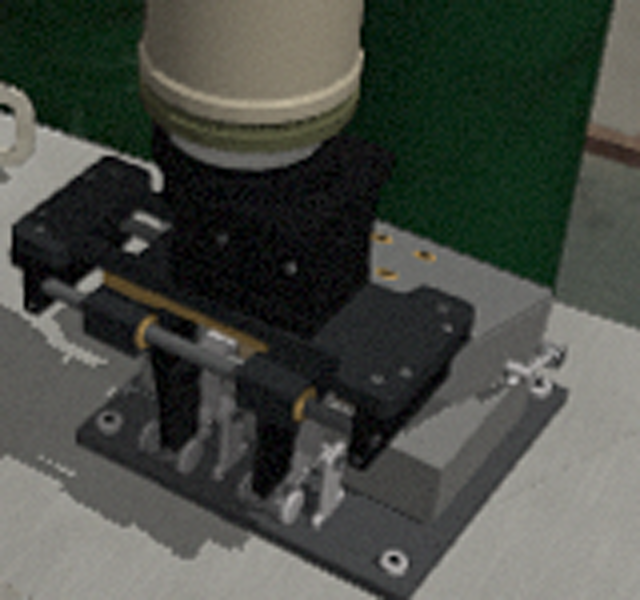

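```bash
python3 -m inch '[[[0,0,0,0,0,0,0.53],[0,0,0,0,0,0,0.53],[0,0,0,0,0,0,0.53],[0,0,0.1,0,0,0,0.53],[-0.05,0,0.3,0,0,0,0.53],[-0.1,0,0.6,0,0,0,0.53],[-0.15,0,0.65,0,0,0,1],[-0.15,0,0.65,0,0,0,1],[-0.15,0,0.65,0,0,0,1],[-0.15,0,0.65,0,0,0,1]]]';python3 - <<'E'
from h import *
a=camera("scene");s=read_state();print(s['ee_pos'],s['ft_force'],s['width'])
cv2.imwrite("pics/s4.png",cv2.resize(a[120:300,290:450],None,fx=3.3,fy=3.3,interpolation=cv2.INTER_CUBIC)[:, :, ::-1])
E
```

```text
time: 6.8
ee_pos: [0.4287, -0.1758, 0.1309]
eef_rot: [0.032, 0.707, -0.032, 0.706]
ft_force: [0.6, 0.7, -0.3]
width: 0.0166
[ 0.42859971 -0.17599366  0.13083041] [0.52068143 0.82981477 1.18404198] 0.012959749436048317
```

View pics/s4.png

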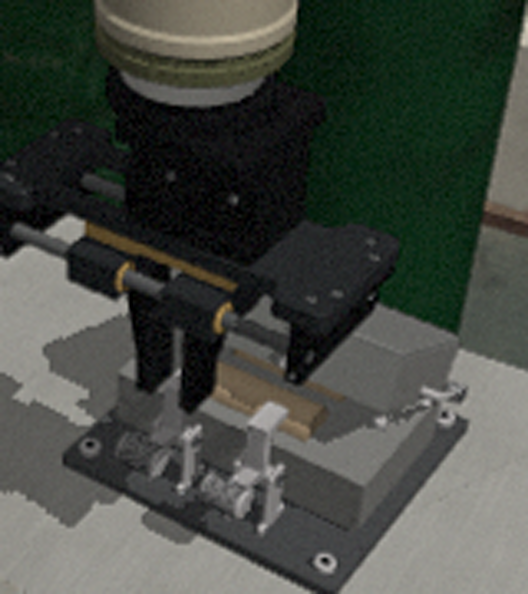

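```bash

python3 -m inch '[[[0,0,0,0,0,0,1],[0,0,0,0,0,0,1],[0,0,0,0,0,0,1],[0,0,0,0,0,0,1],[0,0,0,0,0,0,1],[0,0,0,0,0,0,1],[0,0,0,0,0,0,1],[0,0,0,0,0,0,1],[0,0,0,0,0,0,1],[0,0,0,0,0,0,1]]]' >/dev/null
python3 -m inch '[[[0,0,0,0,0,0,1],[0,0,0,0,0,0,1],[0,0,0,0,0,0,1],[0,0,0,0,0,0,1],[0,0,0,0,0,0,1],[0,0,0,0,0,0,1],[0,0,0,0,0,0,1],[0,0,0,0,0,0,1],[0,0,0,0,0,0,1],[0,0,0,0,0,0,1]]]' >/dev/null
python3 -m inch '[[[0,0,0,0,0,0,1],[0,0,0,0,0,0,1],[0,0,0,0,0,0,1],[0,0,0,0,0,0,1],[0,0,0,0,0,0,1],[0,0,0,0,0,0,1],[0,0,0,0,0,0,1],[0,0,0,0,0,0,1],[0,0,0,0,0,0,1],[0,0,0,0,0,0,1]]]' >/dev/null
python3 -m inch '[[[0,0,0,0,0,0,1],[0,0,0,0,0,0,1],[0,0,0,0,0,0,1],[0,0,0,0,0,0,1],[0,0,0,0,0,0,1],[0,0,0,0,0,0,1],[0,0,0,0,0,0,1],[0,0,0,0,0,0,1],[0,0,0,0,0,0,1],[0,0,0,0,0,0,1]]]' >/dev/null
python3 -m inch '[[[0,0,0,0,0,0,1],[0,0,0,0,0,0,1],[0,0,0,0,0,0,1],[0,0,0,0,0,0,1],[0,0,0,0,0,0,1],[0,0,0,0,0,0,1],[0,0,0,0,0,0,1],[0,0,0,0,0,0,1],[0,0,0,0,0,0,1],[0,0,0,0,0,0,1]]]' >/dev/null
python3 -m inch '[[[0,0,0,0,0,0,1],[0,0,0,0,0,0,1],[0,0,0,0,0,0,1],[0,0,0,0,0,0,1],[0,0,0,0,0,0,1],[0,0,0,0,0,0,1],[0,0,0,0,0,0,1],[0,0,0,0,0,0,1],[0,0,0,0,0,0,1],[0,0,0,0,0,0,1]]]'
python3 - <<'E'
from h import *
a=camera("scene");s=read_state();p=s['ee_pos'];print(p,s['ft_force'],s['width'])
cv2.imwrite("pics/s5.png",cv2.resize(a[120:300,290:450],None,fx=3.3,fy=3.3,interpolation=cv2.INTER_CUBIC)[:, :, ::-1])
y=-.09;c,sn=np.cos(y),np.sin(y);o=np.array([.5535,-.1862])
for t in (.95,1.2,1.45,1.5,1.6):
    lx=.056-.106*np.cos(t); w=o+lx*np.array([c,sn])
    tx=o+(lx-.0095)*np.array([c,sn]); print(t,"edge",w,.05+.106*np.sin(t),"tcp at contact",tx,"delta/120",(tx-p[:2])/.12)
    for ly in (.085,-.085): 
        e=[*(w+ly*np.array([-sn,c])),.05+.106*np.sin(t)]; print("   px crop",(proj("scene",e)-[290,120])*3.3)
E
```

```text
time: 12.85
ee_pos: [0.4288, -0.176, 0.1314]
eef_rot: [0.032, 0.706, -0.032, 0.706]
ft_force: [0.7, -0.4, 0.2]
width: 0.0006
[ 0.42878788 -0.17600221  0.13137019] [-0.22654408 -0.85760266 -0.20470942] 0.00041906104597970223
0.95 edge [ 0.54786449 -0.18569143] 0.1362220435076736 tcp at contact [ 0.53840294 -0.18483758] delta/120 [ 0.91345884 -0.07362814]
   px crop [163.97124893 220.57972972]
   px crop [424.69708099 325.141128  ]
1.2 edge [ 0.57101889 -0.18778097] 0.14879614311252598 tcp at contact [ 0.56155734 -0.18692712] delta/120 [ 1.10641211 -0.09104097]
   px crop [186.44076574 185.62148369]
   px crop [447.08921198 285.96585554]
1.45 edge [ 0.59655176 -0.19008515] 0.15522757704998438 tcp at contact [ 0.58709021 -0.18923131] delta/120 [ 1.31918603 -0.1102425 ]
   px crop [210.10300898 158.35525372]
   px crop [469.02113822 254.62290107]
1.5 edge [ 0.60180556 -0.19055928] 0.15573446858002976 tcp at contact [ 0.59234401 -0.18970543] delta/120 [ 1.3629677  -0.11419352]
   px crop [214.81020686 154.00181221]
   px crop [473.19626192 249.5015036 ]
1.6 edge [ 0.61235598 -0.19151139] 0.15595480192239952 tcp at contact [ 0.60289442 -0.19065754] delta/120 [ 1.45088786 -0.12212777]
   px crop [224.08255004 146.48162541]
   px crop [481.23394111 240.51070784]
```

View pics/s5.png

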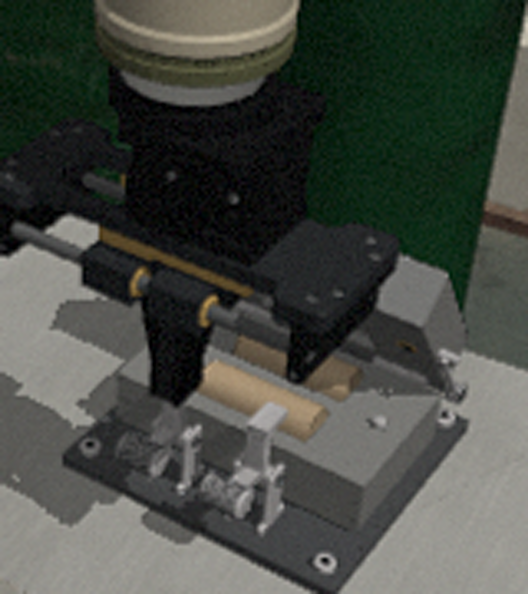

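```bash

python3 -m inch '[[[0.2,-0.02,-0.07,0,0,0,1],[0.4,-0.035,-0.07,0,0,0,1],[0.6,-0.05,-0.07,0,0,0,1],[0.75,-0.062,-0.07,0,0,0,1],[0.82,-0.067,-0.07,0,0,0,1],[0.82,-0.067,-0.07,0,0,0,1]]]'
python3 - <<'E'
from h import *
a=camera("scene");s=read_state();p=s['ee_pos'];print(p,s['ft_force'],s['width'])
cv2.imwrite("pics/s6.png",cv2.resize(a[100:280,290:450],None,fx=3.3,fy=3.3,interpolation=cv2.INTER_CUBIC)[:, :, ::-1])
E
```

```text
time: 13.5
ee_pos: [0.5275, -0.1843, 0.1228]
eef_rot: [0.031, 0.707, -0.032, 0.706]
ft_force: [0.4, -0.2, 0.3]
width: 0.0004
[ 0.52667027 -0.18438115  0.1227895 ] [-0.14601234  0.38494072 -0.27225122] 0.00030981482439758183
```

View pics/s6.png

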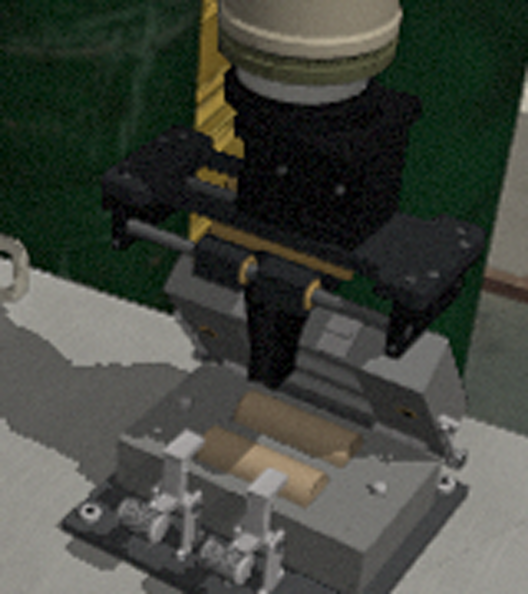

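```bash

python3 -m inch '[[[0.05,-0.003,0,0,0,0,1],[0.1,-0.006,0.0,0,0,0,1],[0.12,-0.008,0.015,0,0,0,1],[0.15,-0.01,0.03,0,0,0,1],[0.17,-0.012,0.045,0,0,0,1],[0.2,-0.014,0.06,0,0,0,1],[0.22,-0.016,0.075,0,0,0,1],[0.25,-0.019,0.09,0,0,0,1],[0.27,-0.021,0.1,0,0,0,1],[0.3,-0.023,0.105,0,0,0,1]]]'
```

```text
time: 14.55
ee_pos: [0.5635, -0.1869, 0.1358]
eef_rot: [0.032, 0.706, -0.032, 0.706]
ft_force: [-1.4, 0.7, 1.3]
width: 0.0004
```

```bash

python3 -m inch '[[[0.04,-0.003,0.015,0,0,0,1],[0.08,-0.006,0.025,0,0,0,1],[0.11,-0.009,0.035,0,0,0,1],[0.14,-0.012,0.042,0,0,0,1],[0.17,-0.015,0.048,0,0,0,1],[0.2,-0.018,0.053,0,0,0,1],[0.23,-0.021,0.056,0,0,0,1],[0.25,-0.023,0.058,0,0,0,1]]]'
python3 - <<'E'
from h import *
a=camera("scene");s=read_state();p=s['ee_pos'];print(p,s['ft_force'],s['width'])
cv2.imwrite("pics/s7.png",cv2.resize(a[100:280,290:450],None,fx=3.3,fy=3.3,interpolation=cv2.INTER_CUBIC)[:, :, ::-1])
E
```

```text
time: 15.35
ee_pos: [0.5935, -0.1896, 0.1425]
eef_rot: [0.032, 0.706, -0.032, 0.706]
ft_force: [0.4, 0.5, -1.0]
width: 0.0
[ 0.59373339 -0.18954721  0.14253232] [-0.31892068 -0.43369844  0.2879782 ] 0.00018637874355235126
```

View pics/s7.png

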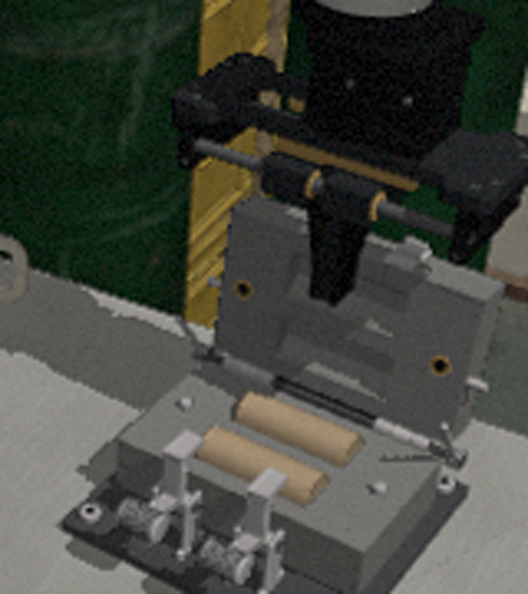

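```bash

python3 -m inch '[[[0,0,0,0,0,0,1],[0,0,0,0,0,0,1],[0,0,0,0,0,0,1],[0,0,0,0,0,0,1],[0,0,0,0,0,0,1],[0,0,0,0,0,0,1],[0,0,0,0,0,0,1],[0,0,0,0,0,0,1]]]'
python3 - <<'E'
from h import *
a=camera("scene");s=read_state();p=s['ee_pos'];print(p,s['ft_force'],s['width'])
cv2.imwrite("pics/s8.png",cv2.resize(a[100:280,290:450],None,fx=3.3,fy=3.3,interpolation=cv2.INTER_CUBIC)[:, :, ::-1])
E
```

```text
time: 16.2
ee_pos: [0.5932, -0.1896, 0.1426]
eef_rot: [0.032, 0.706, -0.032, 0.706]
ft_force: [0.3, 0.1, 0.1]
width: 0.0002
[ 0.59315488 -0.18959686  0.14251102] [ 0.01926044  0.08547888 -0.35658939] 0.0007054942391096258
```

View pics/s8.png

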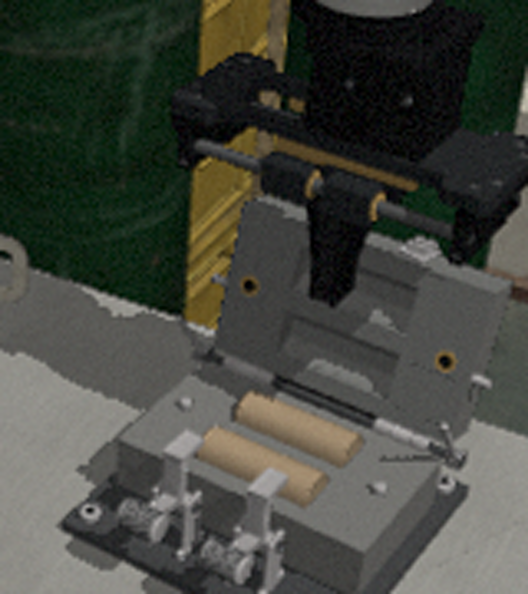

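```bash

python3 -m inch '[[[-0.2,0,0.05,0,0,0,1],[-0.5,0,0.2,0,0,0,1],[-0.8,0,0.5,0,0,0,1],[-1,0,0.8,0,0,0,1],[-1,0,1,0,0,0,1],[-1,0,1,0,0,0,1]]]'
python3 -m inch '[[[-0.3,0.2,0,0,0,0,1],[-0.6,0.6,0,0,0,0,1],[-0.6,1,0,0,0,0,1],[-0.6,1,0,0,0,0,1],[-0.6,1,0,0,0,0,1],[-0.6,1,0,0,0,0,1]]]'
python3 - <<'E'
from h import *
a=camera("scene");b=camera("top");s=read_state();p=s['ee_pos'];print(p,s['ft_force'],s['time'])
cv2.imwrite("pics/s9.png",a[:, :, ::-1]);cv2.imwrite("pics/t9.png",b[:, :, ::-1])
y=-.09;c,sn=np.cos(y),np.sin(y);o=np.array([.5535,-.1862])
for t in (1.6,1.7,1.83):
    w=[[*(o+(.056-.106*np.cos(t))*np.array([c,sn])+ly*np.array([-sn,c])),.05+.106*np.sin(t)] for ly in(.085,-.085)]
    print(t,proj("scene",w).round(1).tolist(),proj("top",w).round(1).tolist())
E
```

```text
time: 16.85
ee_pos: [0.4742, -0.19, 0.2657]
eef_rot: [0.033, 0.704, -0.031, 0.709]
ft_force: [1.2, -0.4, -0.6]
width: 0.0006
time: 17.45
ee_pos: [0.4012, -0.07, 0.2622]
eef_rot: [0.032, 0.707, -0.032, 0.706]
ft_force: [0.6, -0.3, -0.7]
width: 0.0002
[ 0.40133362 -0.07071251  0.26223906] [ 0.01147373 -0.80507071 -0.29098026] 17.55
1.6 [[357.9, 164.4], [435.8, 192.9]] [[331.6, 149.0], [433.4, 157.4]]
1.7 [[360.6, 162.6], [438.1, 190.7]] [[332.2, 143.1], [433.7, 151.5]]
1.83 [[364.0, 161.0], [440.8, 188.6]] [[332.8, 135.9], [433.8, 144.3]]
```

View pics/s9.png

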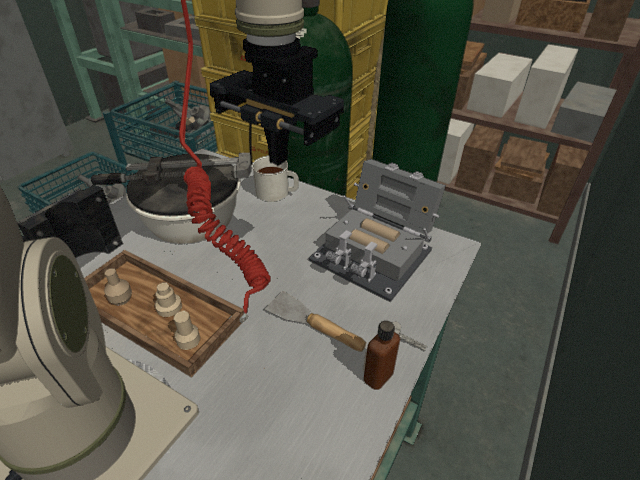

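View pics/t9.png

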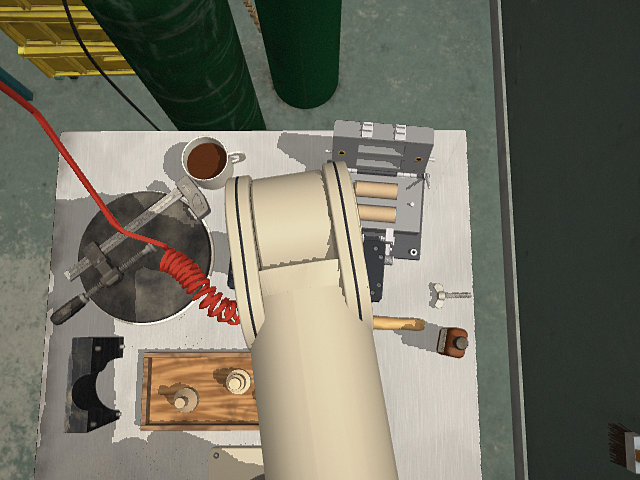

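```bash
python3 -m inch '[[[0,0,0,0,0,0,1],[0,0,0,0,0,0,1],[0,0,0,0,0,0,1],[0,0,0,0,0,0,1],[0,0,0,0,0,0,1],[0,0,0,0,0,0,1],[0,0,0,0,0,0,1],[0,0,0,0,0,0,1],[0,0,0,0,0,0,1],[0,0,0,0,0,0,1]]]'
python3 - <<'E'
from h import *
a=camera("scene")[:,:,::-1];b=cv2.imread("pics/s9.png")
d=cv2.absdiff(cv2.GaussianBlur(a,(0,0),1.5),cv2.GaussianBlur(b,(0,0),1.5)).max(2);print(d[120:310,300:460].max())
o=cv2.imread("pics/scene0.png");d=cv2.absdiff(cv2.GaussianBlur(a,(0,0),1.5),cv2.GaussianBlur(o,(0,0),1.5)).max(2)
print("scraper/bottle",d[285:400,262:430].max(),"mug",d[155:205,285:300].max())
cv2.imwrite("pics/s10.png",cv2.resize(a[130:310,290:450],None,fx=3.3,fy=3.3,interpolation=cv2.INTER_CUBIC))
E
```

```text
time: 18.55
ee_pos: [0.4012, -0.0696, 0.2625]
eef_rot: [0.032, 0.706, -0.032, 0.706]
ft_force: [-0.3, -0.0, 0.5]
width: 0.0004
7
scraper/bottle 4 mug 36
```

View pics/s10.png

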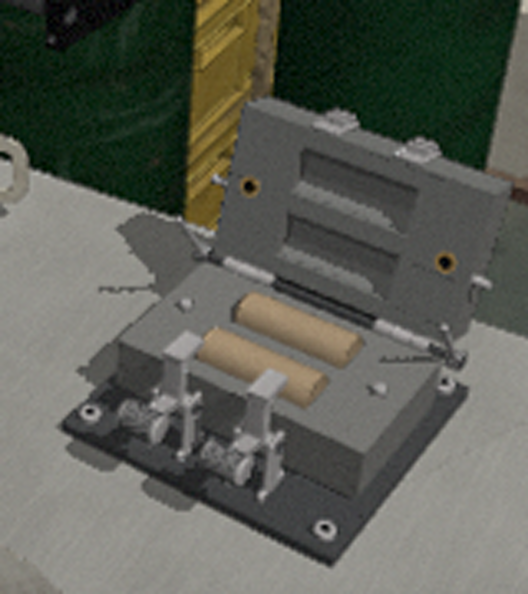

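```bash
python3 -c "
from bench import *
print(close_job())"
```

```text
the job is handed in; nothing more can be done
None
```

The core box is open and the job is handed in, with about 18.6 s on the robot's clock against the 42 s limit.

**What I did:** I pressed both thumb bars down together, one fingertip on each, with about 12 N on the two. I held them for about 2.3 s until the lid was clear of the hooks, then let them spring back. I waited until the lid had risen half open. With the fingers shut, I then pushed the middle of its front edge back along its arc past 1.5 rad, and it fell open by itself.

**Last checks:**
- **Lid:** its edge appears at pixels (364,160) and (440,190) in the scene view, matching 1.83 rad, the stop. It did not move over the following second.
- **Catches and cores:** both catches are back up and both cores are lying in the box.
- **Scraper and bottle:** the scene view around them is unchanged from the start.
- **Mug:** the image comparison near it showed a difference of 36 grey levels, which I put down to the gripper or its shadow. In the top view it stands at the same pixels as before.
- **Wing bolt:** it looks the same as before in the top view. I checked it only by eye.
- **Robot:** it stands clear of everything, with the force reading close to zero.

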